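# Set out a heel job on the shoe-repair bench

### The arm

A 6-joint arm with a two-finger parallel gripper is mounted at the origin on a cart in front of the work surface, level with it; the furniture and walls round the work are solid. World frame = base frame: x ahead of the robot, y to its left, z up, the work surface at z = 0. Lengths are in m, angles in degrees, forces in N, time in s.
With the tool pointing down it reaches from about 0.35 to 0.775 m from the base axis. Payload 5.5 kg.
Tool frame: the origin (TCP) lies at the very end of the fingers, on their centre line; the grasp point (between the pads) lies bot.grip_depth behind it (bot.grip_depth is the distance from the TCP to the grasp point, in m); z points along the fingers, y is the line along which they close (so a half turn about z gives the same grasp; the last joint's range is limited). The gripper opens to 85 mm and grips with 20 to 120 N. Pads are 22 mm wide; open, the fingers measure 114 mm over their backs; the gripper's body (76 mm by 85 mm) begins 54 mm behind the grasp point. The pads swing forward as they close: fully open they stand 13 mm farther back than shut.
Start: joints at [56.345, 17.945, 2.641, 74.691, 0, 82.002], TCP at [0.249, 0.518, 0.231] pointing down, gripper open.
Joint ranges: [-158.12, 158.12], [-49.38, 96.58], [-58.88, 72.47], [-126.05, 133.96], [-84.25, 85.87], [-180, 180]. Speed limits (degrees/s): [147.25, 147.25, 180, 180, 180, 180].

### API

Orientations are given as a 3x3 rotation matrix whose columns are the frame's x, y, z axes.
In Python, from workcell import bot gives the robot as it stands. The module is installed in compiled form; this text tells all that it offers.
- The arm moves only by the tool jog_arm, never from a script. Its argument "increments" is a list of rows, each a list of 6 numbers: the shift along the tool's x, y, z in mm, then the turn, a rotation vector about the tool's x, y, z in degrees. A call has 1 to 10 rows; each row shifts and turns the commanded pose from where the row before left it, along the tool's axes as they then stand; what a row does not reach is not made up. A row lasts 1/8 s, in which the tool goes at most 62.5 mm and 10.7 degrees, less where a joint would pass 70% of its speed; a pose out of reach is approached as far as the arm can. A call with a gripper value outside its range is refused whole. "gripper" is the finger opening in mm, from 0 to 85.4, set as the call begins (left out, the last holds). The fingers move at their own pace and stop on an object; "squeeze" is the grip in N (left out, the last holds). Time passes only in rows, so rows that do not move let the fingers close. It gives the time, the measured TCP pose, the force, the opening and the grip force at its end, in the units of the state.
- bot.read_state(): the state, without advancing time (a new reading comes with each control period).
- bot.capture(name): name is "scene" or "top"; returns the picture (384x512x3 uint8, blue, green, red); there is no depth.
- bot.get_calibration(name): a dict with "K" (3x3 intrinsics, pixels), "R" (3x3) and "t" (3): a world point X has camera coordinates R X + t. Camera axes: x right, y down, z forward; pixel columns grow to the right and rows downward; lengths in m; the calibration is good to about 2 mm. A picture is of the moment at which its call begins. get_calibration takes no time and is no camera call.
- bot.finish_job(): hands the job in; it is judged then, once.
The state is a dict: "time": time; "joint_positions": joint angles; "joint_vel": joint speeds; "effort": joint torques, N m; "eef_pos": TCP position; "eef_rot": TCP orientation; "force": force on the tool from outside, world axes, zero at the start; "moment": the same for the moment, N m; "gripper_width": finger opening in m; "finger_force": force on a finger pad.
Only numpy, scipy, OpenCV 4.12 (cv2) and the standard library are available. Lean on these libraries where they do the work, as an engineer would, in place of code of your own. Each camera call takes 0.05 s, during which the arm holds its last target. There are 200 camera calls.

### The job

Set the bench ready for fitting a heel: lay the brown leather heel flat and square on the middle of the long beech block, and the black rubber heel flat on top of it, centred on it with their sides parallel. Lay the wax block flat on the bench beside the long left side of the beech block (left as the robot sees it), level with the block's middle, parallel to it and with a gap of about 30 mm, and stand the spool of black thread upright on the rubber mat midway between the two open tins. Leave the tins, the beech block and the round cream pot where they stand.

Things in the scene. Friction and masses are not known exactly. Their poses are not given: they have to be found in the camera images.
- leather_heel: brown leather heel lift, D-shaped slab 54 x 55 x 17 mm with small nail holes; origin at the centre of its underside, z up when flat; straight edge on its own -y side, rounded edge on its +y side (towards the robot at the start, within 0.5 rad), parallel sides at -x and +x; can be grasped across own y (55 mm) or across own x (54 mm)
- rubber_heel: black rubber heel, the same D-shaped slab 54 x 55 x 17 mm, shape and axes like the leather heel; origin at the centre of its underside, z up; also starts with its rounded edge towards the robot; grasp as the leather heel
- wax: dark brown block of wax with grooves in its top, 38 (own x) x 60 (own y) x 23 mm high; origin at the centre of its underside
- thread_spool: wooden spool wound with black thread, standing on end, 37 mm across its round end flanges, thread about 33 mm across between them, 52 mm tall; origin at the centre of its underside, z up; its yaw does not matter
- beech_block: loose beech block, 47 (own x) x 150 (own y) x 30 mm high, lying with its length pointing roughly away from the robot; origin at the centre of its underside; its own +x points to the robot's left (+y of the world)
- mat: thin black rubber mat fixed on the bench, 205 (own x) x 85 (own y) x 3 mm, its length pointing roughly away from the robot; origin at the centre of its underside, which lies midway between the two tins
- steel_tin: open bare-metal tin, 64 mm across, 42 mm high, standing on the far end of the mat, 70 mm from the mat's centre; origin at the centre of its underside; stays where it is
- red_tin: open tin with worn red paint, 58 mm across, 36 mm high, standing on the near end of the mat, 70 mm from the mat's centre; origin at the centre of its underside; stays where it is
- cream: round white pot with a tan lid, 62 mm across, 35 mm high, a bystander among the loose things that stays where it is; origin at the centre of its underside
There are look-alikes about, which are no part of the job. What is shaped like the thread_spool but green or purple is not meant.

How it is judged (in metres and radians):
At the end, for the whole second after the job is handed in: Leather heel on block: centres within 12 mm; rubber heel on it: within 10 mm; wax left of block: gap 30 +-13 mm, level within 15 mm; these square within 0.2 rad; spool upright within 12 mm of the mat's middle; tins, block, pot upright within 20 mm of their starts; all at rest, released (horizontal distance between leather_heel and beech_block below 0.012 m and z of leather_heel in the frame of beech_block between 0.026 and 0.034 m and horizontal distance between rubber_heel and leather_heel below 0.01 m and z of rubber_heel in the frame of leather_heel between 0.0125 and 0.0205 m and angle between the x axis of each of leather_heel, wax and the x axis of beech_block, either way round below 0.2 rad and angle between the x axis of rubber_heel and the x axis of leather_heel, either way round below 0.2 rad and x of wax in the frame of beech_block between 0.0585 and 0.0845 m and y of wax in the frame of beech_block between -0.015 and 0.015 m and height (world z) of wax below 0.005 m and horizontal distance between thread_spool and mat below 0.012 m and height (world z) of thread_spool below 0.008 m and angle between each of leather_heel, rubber_heel, wax, thread_spool, cream, steel_tin, red_tin, beech_block's own z axis and vertical below 0.1 rad and linear speed of each of leather_heel, rubber_heel, wax, thread_spool below 0.02 m/s and contact force between each of leather_heel, rubber_heel, wax, thread_spool and the fingers below 0.1 N and distance of each of cream, steel_tin, red_tin, beech_block from where it was at the start of the episode below 0.02 m); the robot touches nothing.
It fails at once if the cream pot, a tin or the beech block is knocked or carried more than 30 mm from its place, or tipped (distance of any of cream, steel_tin, red_tin, beech_block from where it was at the start of the episode above 0.03 m or angle between any of cream, steel_tin, red_tin, beech_block's own z axis and vertical above 0.5 rad).
It also fails if it takes over 104 s, if anything falls off the work surface, if the arm or the gripper's body presses on something with over 40 N, if the wrist force passes 120 N, or if a joint passes its speed limit or range.

## Working session

There is one attempt and no reset: what is moved stays moved. The work goes in short steps, Python scripts to look and compute and a tool call to move; the robot and the scene stay as the last step left them, time stands still between calls to the robot, and variables do not carry over. Pictures are saved under pics/ and viewed, at most 14 in all, crops included, and the job is handed in when it is done.

Besides the shell and the picture viewer there is one more tool, called after ">>>" as name([rows], argument=value, ...), one row to a line, values as JSON. jog_arm: Moves the arm, as the interface text tells. Its arguments: {"type":"object","properties":{"increments":{"type":"array","items":{"type":"array","items":{"type":"number"}}},"gripper":{"type":"number"},"squeeze":{"type":"number"}},"required":["increments"]}

```bash
mkdir -p pics; python3 - <<'E'
from workcell import bot
import cv2,numpy as np
np.set_printoptions(precision=4,suppress=True)
for n in("scene","top"):
    im=bot.capture(n); cv2.imwrite(f"pics/{n}0.png",im)
    c=bot.get_calibration(n); print(n,c["K"],c["R"],c["t"], -np.array(c["R"]).T@np.array(c["t"]))
print(bot.read_state(),bot.grip_depth)
E
```

```text
scene [[401.536    0.     253.9919]
 [  0.     401.536  191.1179]
 [  0.       0.       1.    ]] [[ 0.895  -0.4458 -0.0156]
 [-0.2992 -0.5739 -0.7623]
 [ 0.3309  0.6869 -0.647 ]] [-0.5427  0.152   0.9798] [ 0.207  -0.8278  0.7414]
top [[388.5321   0.     257.0436]
 [  0.     388.5321 188.0953]
 [  0.       0.       1.    ]] [[-0.0028 -1.     -0.0002]
 [-0.9987  0.0028 -0.0509]
 [ 0.0509  0.     -0.9987]] [-0.0554  0.5551  1.1517] [ 0.4956 -0.0569  1.1785]
{'time': 0.1, 'joint_positions': array([56.3414, 17.9864,  2.584 , 74.6919,  0.001 , 82.0014]), 'joint_vel': array([-0.0535, -0.021 ,  0.2096, -0.0298, -0.1061, -0.0099]), 'effort': array([  0.003 , -48.1727,  29.9243,   0.0127,  -0.0001,   0.    ]), 'eef_pos': array([0.2487, 0.5179, 0.2305]), 'eef_rot': array([[-0.9014,  0.433 , -0.0009],
       [ 0.433 ,  0.9014, -0.0014],
       [ 0.0002, -0.0016, -1.    ]]), 'force': array([-0.0043,  0.5233, -0.1405]), 'moment': array([ 0.0343,  0.0102, -0.001 ]), 'finger_force': 0.0, 'gripper_width': 0.08514673084336931} 0.0187
```

View pics/scene0.png

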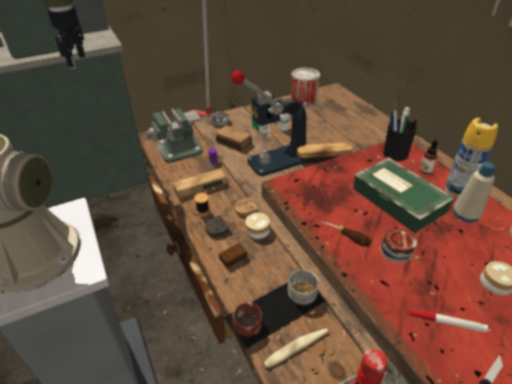

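View pics/top0.png

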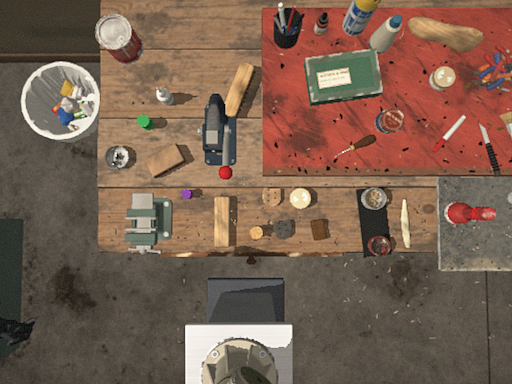

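```bash
python3 - <<'E'
import cv2
t=cv2.imread("pics/top0.png")[175:265,180:420]; cv2.imwrite("pics/t1.png",cv2.resize(t,None,fx=3.3,fy=3.3,interpolation=cv2.INTER_CUBIC))
s=cv2.imread("pics/scene0.png")[140:350,165:345]; cv2.imwrite("pics/s1.png",cv2.resize(s,None,fx=2.8,fy=2.8,interpolation=cv2.INTER_CUBIC))
E
```

```text
(no output)
```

View pics/t1.png

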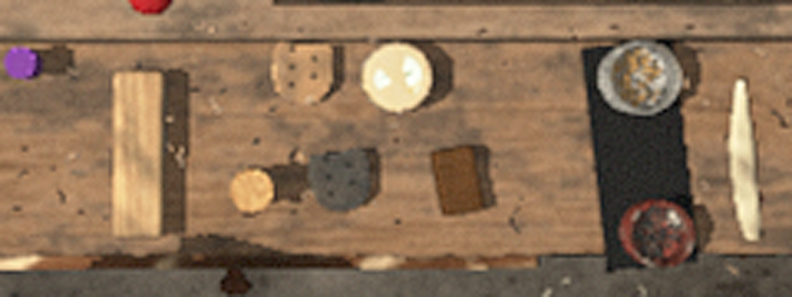

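View pics/s1.png

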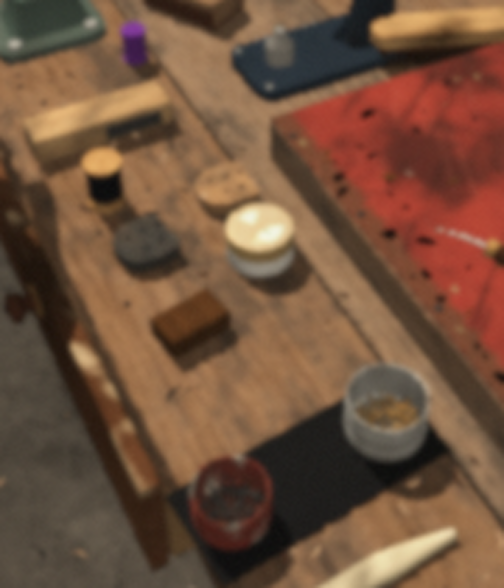

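```bash
python3 - <<'E'
import cv2,numpy as np
t=cv2.cvtColor(cv2.imread("pics/t1.png"),cv2.COLOR_BGR2HSV)
s=cv2.cvtColor(cv2.imread("pics/s1.png"),cv2.COLOR_BGR2HSV)
def p(n,im,u,v):
    a=im[v-3:v+4,u-3:u+4].reshape(-1,3).astype(int); print(n,np.median(a,0),a.min(0),a.max(0))
for n,u,v in[("block",137,150),("block2",130,220),("leather",305,95),("leath2",285,60),("lshadow",337,80),("bg",220,100),("bg2",300,125),("rubber",345,190),("rsh",374,165),("spool",252,190),("ssh",288,182),("wax",460,185),("wsh",488,180),("bg3",530,130),("mat",640,150),("bshadow",175,200),("spoolbg",230,165)]:p("T "+n,t,u,v)
for n,u,v in[("block top",95,112),("block front",60,148),("leather",230,185),("lside",205,205),("bg",200,150),("rubber",145,240),("rside",150,265),("spooltop",102,160),("thread",104,187),("wax",190,315),("waxside",200,340),("mat",300,450),("bg",120,330),("bg",280,320)]:p("S "+n,s,u,v)
E
```

```text
T block [ 16. 110. 182.] [ 15 105 175] [ 17 116 198]
T block2 [ 16. 111. 193.] [ 15 105 187] [ 16 114 213]
T leather [ 15. 118. 204.] [ 14  85 198] [ 15 124 220]
T leath2 [ 15. 105. 171.] [ 13  99 162] [ 16 113 182]
T lshadow [14. 96. 72.] [11 84 59] [ 16 109  88]
T bg [ 14. 115. 164.] [ 13 105 155] [ 16 120 175]
T bg2 [ 14.  98. 145.] [ 13  89 136] [ 15 107 164]
T rubber [17. 51. 97.] [14 41 91] [ 24  59 104]
T rsh [ 14. 111.  68.] [11 89 56] [ 18 134  78]
T spool [ 16. 129. 226.] [ 16 124 222] [ 17 133 230]
T ssh [14. 99. 82.] [10 86 70] [ 18 109  90]
T wax [ 13. 155. 113.] [ 13 148 110] [ 15 160 116]
T wsh [ 15. 101.  88.] [12 91 76] [ 16 111 141]
T bg3 [ 14. 114. 166.] [ 13 109 162] [ 15 119 173]
T mat [23. 18. 43.] [10  6 39] [90 50 48]
T bshadow [ 14. 112.  92.] [ 12 103  81] [ 15 128 101]
T spoolbg [ 14. 109. 159.] [ 13 101 155] [ 15 114 170]
S block top [ 16. 121. 179.] [ 15 120 177] [ 16 123 190]
S block front [ 16. 129. 112.] [ 15 125 105] [ 16 131 116]
S leather [ 15. 128. 180.] [ 14 126 175] [ 15 130 182]
S lside [ 14. 130. 106.] [ 13 123  89] [ 15 134 146]
S bg [ 14. 119. 142.] [ 13 115 138] [ 14 122 153]
S rubber [18. 54. 79.] [15 47 74] [19 61 80]
S rside [17. 57. 41.] [13 42 39] [20 92 47]
S spooltop [ 17. 142. 224.] [ 16 140 222] [ 17 144 225]
S thread [90. 17. 14.] [ 0  0 13] [150  39  15]
S wax [ 13. 176.  96.] [ 12 171  93] [ 13 179  99]
S waxside [ 13. 161.  45.] [ 12 136  43] [ 14 172  58]
S mat [20. 26. 31.] [ 8 23 29] [30 41 33]
S bg [ 14. 133. 167.] [ 13 131 162] [ 14 134 169]
S bg [ 14. 118. 138.] [ 13 112 134] [ 14 120 144]
```

```bash
cat > h.py <<'E'
import cv2,numpy as np
from workcell import bot
np.set_printoptions(precision=4,suppress=True)
C={n:{k:np.array(v) for k,v in bot.get_calibration(n).items()} for n in("scene","top")}
def ray(n,p):
    c=C[n]; d=c["R"].T@np.linalg.inv(c["K"])@np.array([p[0],p[1],1.]); return -c["R"].T@c["t"],d
def onz(n,p,z):
    o,d=ray(n,p); return o+d*(z-o[2])/d[2]
def tri(pt,ps):
    o1,d1=ray("top",pt);o2,d2=ray("scene",ps)
    s=np.linalg.lstsq(np.stack([d1,-d2],1),o2-o1,rcond=None)[0]
    a,b=o1+d1*s[0],o2+d2*s[1]; return (a+b)/2,np.linalg.norm(a-b)
def seg(im,r,fg,F=4,bg=()):
    """grabcut in roi r=(x0,y0,x1,y1) full px, fg = rect certainly inside, bg rects certainly outside; returns contour in full px"""
    x0,y0,x1,y1=r; c=cv2.resize(im[y0:y1,x0:x1],None,fx=F,fy=F,interpolation=cv2.INTER_CUBIC)
    m=np.full(c.shape[:2],cv2.GC_PR_BGD,np.uint8)
    m[:F]=m[-F:]=0; m[:,:F]=0; m[:,-F:]=0
    def R(q): return slice(int((q[1]-y0)*F),int((q[3]-y0)*F)),slice(int((q[0]-x0)*F),int((q[2]-x0)*F))
    for q in bg: m[R(q)]=0
    m[R(fg)]=1
    cv2.grabCut(c,m,None,np.zeros((1,65)),np.zeros((1,65)),8,cv2.GC_INIT_WITH_MASK)
    k=cv2.morphologyEx(((m&1)*255).astype(np.uint8),cv2.MORPH_OPEN,np.ones((9,9)))
    cs,_=cv2.findContours(k,cv2.RETR_EXTERNAL,cv2.CHAIN_APPROX_NONE)
    q=max(cs,key=cv2.contourArea)[:,0].astype(float)
    return (q+.5)/F-.5+np.array([x0,y0])
def cen(q):
    m=cv2.moments(q.astype(np.float32).reshape(-1,1,2)); return np.array([m["m10"],m["m01"]])/m["m00"]
def draw(im,qs,r,F):
    x0,y0,x1,y1=r; c=cv2.resize(im[y0:y1,x0:x1],None,fx=F,fy=F,interpolation=cv2.INTER_CUBIC)
    for q in qs: cv2.polylines(c,[np.int32((q-[x0,y0]+.5)*F)],True,(0,255,0),1)
    return c
E
cat > m.py <<'E'
from h import *
t=cv2.imread("pics/top0.png");s=cv2.imread("pics/scene0.png")
def b(*p): return tuple(np.array([p[0]/3.3+180,p[1]/3.3+175,p[2]/3.3+180,p[3]/3.3+175]).round(1))
def bi(*p): return tuple(int(v) for v in b(*p))
def e(*p): return tuple(np.array([p[0]/2.8+165,p[1]/2.8+140,p[2]/2.8+165,p[3]/2.8+140]).round(1))
def ei(*p): return tuple(int(v) for v in e(*p))
T=dict(block=seg(t,bi(80,48,215,255),b(120,80,155,228),bg=[b(166,75,190,230),b(80,48,105,255)]),
 leather=seg(t,bi(255,42,360,122),b(282,55,325,92),bg=[b(337,50,360,110)]),
 rubber=seg(t,bi(300,135,395,225),b(320,160,362,195),bg=[b(373,150,390,200)]),
 spool=seg(t,bi(215,155,310,225),b(240,178,264,202),bg=[b(276,160,305,195)]),
 wax=seg(t,bi(410,130,510,230),b(443,160,472,205),bg=[b(486,150,500,210)]))
S=dict(block=seg(s,ei(10,70,195,180),e(80,105,120,115),bg=[e(40,145,90,170),e(110,122,160,132)]),
 leather=seg(s,ei(175,145,270,220),e(210,175,250,195),bg=[e(195,204,215,220)]),
 rubber=seg(s,ei(95,200,200,290),e(130,230,160,245),bg=[e(130,262,165,280)]),
 spool=seg(s,ei(70,135,140,215),e(92,155,114,170),bg=[e(85,180,120,200)]),
 wax=seg(s,ei(135,275,250,370),e(175,308,205,322),bg=[e(170,338,215,355)]))
H=dict(block=.03,leather=.017,rubber=.017,spool=.052,wax=.023)
for n in T:
    P,g=tri(cen(T[n]),cen(S[n])); w=np.array([onz("top",q,H[n])[:2] for q in T[n]])
    r=cv2.minAreaRect((w*1000).astype(np.float32))
    print(n,"tri",P,"gap",round(g,4),"onz",cen(w),"rect",np.round(r[0],1),np.round(r[1],1),round(r[2],1))
a=draw(t,T.values(),(200,180,335,260),5); c=draw(s,S.values(),(165,160,265,280),5)
cv2.imwrite("pics/o1.png",a);cv2.imwrite("pics/o2.png",c)
E
python3 m.py
```

```text
block tri [0.4669 0.0455 0.0343] gap 0.0221 onz [0.4567 0.0498] rect [456.9  50. ] [ 42.3 144.8] 89.7
leather tri [ 0.5313 -0.0988  0.0156] gap 0.0008 onz [ 0.5316 -0.0989] rect [530.3 -98.6] [54.6 51.6] 89.7
rubber tri [ 0.4331 -0.1325  0.0162] gap 0.0001 onz [ 0.4331 -0.1324] rect [ 431.3 -131.6] [56.7 55.7] 4.6
spool tri [ 0.4253 -0.0533  0.0522] gap 0.0005 onz [ 0.4251 -0.0532] rect [425.1 -53.6] [33.9 33. ] 89.8
wax tri [ 0.4316 -0.2368  0.0197] gap 0.0007 onz [ 0.4322 -0.2364] rect [ 432.  -236.8] [61.2 39.7] 11.1
```

View pics/o1.png

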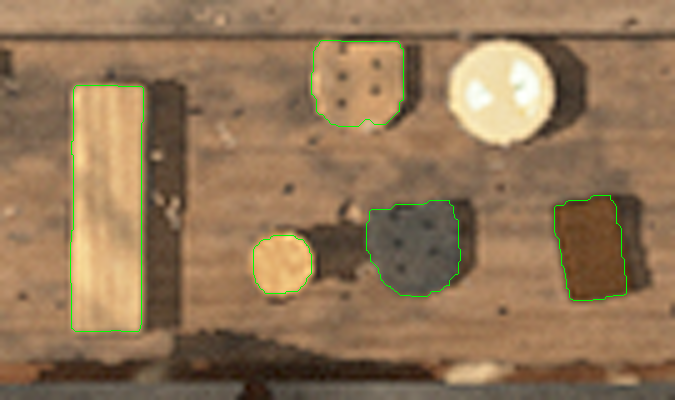

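View pics/o2.png

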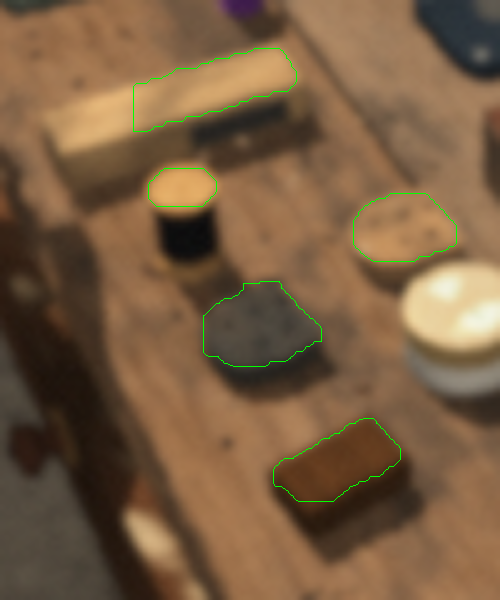

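```bash
cat >> m.py <<'E'
def line(q,z,p,d,tol=2.5):
    """fit straight edge: contour pts within box around full-px segment p->d"""
    p,d=np.array(p),np.array(d);u=(d-p)/np.linalg.norm(d-p);nn=np.array([-u[1],u[0]])
    k=[x for x in q if abs((x-p)@nn)<tol and 0<(x-p)@u<np.linalg.norm(d-p)]
    w=np.array([onz("top",x,z)[:2] for x in k]); v=cv2.fitLine((w*1000).astype(np.float32),cv2.DIST_HUBER,0,.1,.1).ravel()
    return np.round([np.degrees(np.arctan2(v[1],v[0])),v[2],v[3]],1)
def o(x,y): return (200+x/5,180+y/5)
print("rub top",line(T["rubber"],.017,o(380,206),o(445,201)),"left",line(T["rubber"],.017,o(367,213),o(367,255)),"right",line(T["rubber"],.017,o(460,210),o(461,265)))
print("lea top",line(T["leather"],.017,o(320,41),o(395,41)),"left",line(T["leather"],.017,o(312,55),o(313,105)),"right",line(T["leather"],.017,o(403,50),o(403,105)))
print("blk left",line(T["block"],.03,o(72,95),o(71,320)),"right",line(T["block"],.03,o(143,95),o(142,320)))
print("wax left",line(T["wax"],.023,o(556,215),o(568,290)),"right",line(T["wax"],.023,o(616,205),o(625,285)))
print("block c",tri(cen(T["block"]),(165+172/5,160+100/5)))
print("ball",tri((225,172),(238,76)))
print("vise top",tri((145,200),(172,115)))
E
cat >> m.py <<'E'
ct=np.array([397,77])/3.3+[180,175]; print("cream",onz("top",ct,.035))
st=np.array([640,78])/3.3+[180,175]; rt=np.array([657,233])/3.3+[180,175]
a=onz("top",st,.045);r=onz("top",rt,.039);print("tins",a,r,"mid",(a+r)/2,"dist",np.linalg.norm((a-r)[:2]),"yaw",np.degrees(np.arctan2(*(a-r)[1::-1])))
m=seg(t,bi(560,20,710,290),b(612,120,670,185)); w=np.array([onz("top",q,.003)[:2] for q in m]);r=cv2.minAreaRect((w*1000).astype(np.float32));print("mat",r)
M=np.array([onz("top",np.array(q)/3.3+[180,175],.003)[:2] for q in [(583,46),(679,44),(693,262),(607,270)]]);print("matcorn",M,M.mean(0))
E
python3 m.py
```

```text
block tri [0.4669 0.0455 0.0343] gap 0.0221 onz [0.4567 0.0498] rect [456.9  50. ] [ 42.3 144.8] 89.7
leather tri [ 0.5313 -0.0988  0.0156] gap 0.0008 onz [ 0.5316 -0.0989] rect [530.3 -98.6] [54.6 51.6] 89.7
rubber tri [ 0.4331 -0.1325  0.0162] gap 0.0001 onz [ 0.4331 -0.1324] rect [ 431.3 -131.6] [56.7 55.7] 4.6
spool tri [ 0.4253 -0.0533  0.0522] gap 0.0005 onz [ 0.4251 -0.0532] rect [425.1 -53.6] [33.9 33. ] 89.8
wax tri [ 0.4316 -0.2368  0.0197] gap 0.0007 onz [ 0.4322 -0.2364] rect [ 432.  -236.8] [61.2 39.7] 11.1
rub top [ -82.5  458.6 -132.9] left [  -1.3  440.7 -103.8] right [   4.4  433.4 -158.7]
lea top [ 88.6 555.7 -97.7] left [  0.4 531.6 -72. ] right [  -0.3  534.  -125.9]
blk left [ -0.2 448.8  70.2] right [  0.1 456.9  29.3]
wax left [  11.6  429.7 -218.2] right [   7.2  427.5 -255.2]
block c (array([0.4566, 0.0501, 0.0242]), np.float64(0.0009369379930565951))
ball (array([0.5751, 0.0132, 0.3275]), np.float64(0.0010129613841711941))
vise top (array([0.4884, 0.2548, 0.1259]), np.float64(0.06105837408058767))
cream [ 0.5234 -0.1842  0.035 ]
tins [ 0.5217 -0.3978  0.045 ] [ 0.3849 -0.4122  0.039 ] mid [ 0.4533 -0.405   0.042 ] dist 0.13752491221119137 yaw 5.986038907198544
mat ((453.5892028808594, -408.2277526855469), (203.99288940429688, 85.32459259033203), 5.614875793457031)
matcorn [[ 0.5521 -0.3587]
 [ 0.5537 -0.4468]
 [ 0.3551 -0.4557]
 [ 0.3481 -0.3773]] [ 0.4523 -0.4096]
```

>>> jog_arm([
  [0,0,0,0,0,-8.6],
  [0,0,0,0,0,-8.6],
  [0,0,0,0,0,-8.5],
  [-19,-52,0,0,0,0],
  [-19,-52,0,0,0,0],
  [-19,-52,0,0,0,0],
  [-19,-52,0,0,0,0],
  [-19,-52,0,0,0,0],
  [-19,-52,0,0,0,0],
  [-19,-52,0,0,0,0],
], gripper=66)

```text
time: 1.35
eef_pos: [0.3824, 0.1527, 0.2312]
eef_rot: [[-1.0, -0.001, 0.0], [-0.001, 1.0, 0.0], [-0.0, 0.0, -1.0]]
force: [0.9, 0.3, 1.2]
gripper_width: 0.066
finger_force: 0.0
```

>>> jog_arm([
  [-15,-50,0,0,0,0],
  [-15,-50,0,0,0,0],
  [-15,-50,0,0,0,0],
  [-15,-50,0,0,0,0],
  [-43,-27,0,0,0,0],
  [-44,-26,0,0,0,0],
  [0,0,50,0,0,0],
  [0,0,50,0,0,0],
  [0,0,50,0,0,0],
  [0,0,0,0,0,0],
], gripper=65)

```text
time: 2.6
eef_pos: [0.5256, -0.0971, 0.0773]
eef_rot: [[-1.0, -0.001, -0.009], [-0.001, 1.0, 0.003], [0.009, 0.003, -1.0]]
force: [-0.4, 0.0, 0.7]
gripper_width: 0.0652
finger_force: 0.0
```

>>> jog_arm([
  [0,0,20,0,0,0],
  [0,0,20,0,0,0],
  [0,0,15,0,0,0],
  [0,0,10,0,0,0],
  [0,0,4,0,0,0],
  [0,0,2,0,0,0],
  [0,0,0,0,0,0],
])

```text
time: 3.48
eef_pos: [0.5297, -0.0985, 0.0106]
eef_rot: [[-1.0, -0.001, 0.0], [-0.001, 1.0, -0.0], [-0.0, -0.0, -1.0]]
force: [0.1, -0.4, 0.1]
gripper_width: 0.0649
finger_force: 0.0
```

>>> jog_arm([
  [0,0,3,0,0,0],
  [0,0,3,0,0,0],
  [0,0,2,0,0,0],
  [0,0,0,0,0,0],
])

```text
time: 3.98
eef_pos: [0.5293, -0.0984, 0.002]
eef_rot: [[-1.0, -0.001, -0.0], [-0.001, 1.0, 0.0], [0.0, 0.0, -1.0]]
force: [-0.2, 0.5, 0.5]
gripper_width: 0.0652
finger_force: 0.0
```

>>> jog_arm([
  [0,0,0,0,0,0],
  [0,0,0,0,0,0],
  [0,0,0,0,0,0],
  [0,0,0,0,0,0],
  [0,0,0,0,0,0],
  [0,0,0,0,0,0],
], gripper=45, squeeze=40)

```text
time: 4.72
eef_pos: [0.5295, -0.0984, 0.0028]
eef_rot: [[-1.0, -0.001, 0.0], [-0.001, 1.0, 0.0], [-0.0, 0.0, -1.0]]
force: [-2.6, 1.2, 5.8]
gripper_width: 0.052
finger_force: 41.9
```

>>> jog_arm([
  [0,0,-20,0,0,0],
  [0,0,-40,0,0,0],
  [0,0,-40,0,0,0],
  [36,10,0,0,0,0],
  [36,30,0,0,0,0],
  [0,40,0,0,0,0],
  [0,40,0,0,0,0],
  [0,28,0,0,0,0],
  [0,0,0,0,0,0],
  [0,0,0,0,0,0],
])

```text
time: 5.98
eef_pos: [0.4574, 0.0492, 0.1022]
eef_rot: [[-1.0, -0.001, 0.0], [-0.001, 1.0, -0.0], [-0.0, -0.0, -1.0]]
force: [0.4, 0.9, 0.1]
gripper_width: 0.0518
finger_force: 42.3
```

```bash
cat > look.py <<'E'
from h import *
import sys
k=sys.argv[1]; F=3
a=bot.capture("top");b=bot.capture("scene"); cv2.imwrite(f"pics/top{k}.png",a);cv2.imwrite(f"pics/scene{k}.png",b)
x=[int(v) for v in sys.argv[2:6]] if len(sys.argv)>2 else (170,175,300,265)
A=draw(a,[],x,5 if x[2]-x[0]<=100 else 3);B=draw(b,[],(165,160,295,280),3)
h=max(A.shape[0],B.shape[0]);f=lambda c:cv2.copyMakeBorder(c,0,h-c.shape[0],0,0,cv2.BORDER_CONSTANT)
cv2.imwrite(f"pics/v{k}.png",np.hstack([f(A),f(B)])); print(bot.read_state()["eef_pos"])
E
python3 look.py 1
```

```text
[0.4575 0.0487 0.1022]
```

View pics/v1.png

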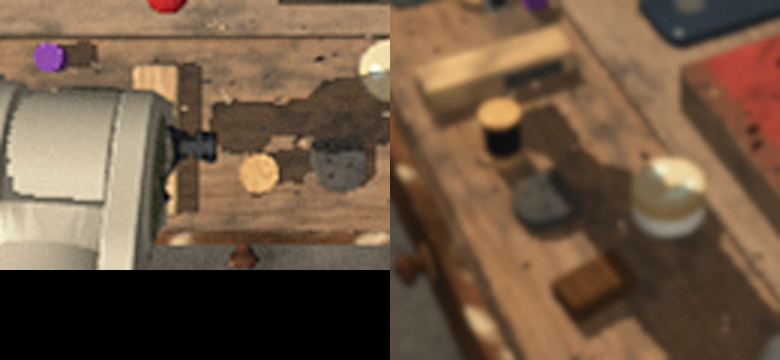

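>>> jog_arm([
  [0,1,25,0,0,0],
  [0,0,20,0,0,0],
  [0,0,12,0,0,0],
  [0,0,6,0,0,0],
  [0,0,4,0,0,0],
  [0,0,0,0,0,0],
  [0,0,0,0,0,0],
])

```text
time: 6.95
eef_pos: [0.4578, 0.0505, 0.0357]
eef_rot: [[-1.0, -0.001, 0.001], [-0.001, 1.0, 0.0], [-0.001, 0.0, -1.0]]
force: [0.4, -1.2, -0.1]
gripper_width: 0.0517
finger_force: 42.3
```

>>> jog_arm([
  [0,0,1,0,0,0],
  [0,0,1,0,0,0],
  [0,0,1,0,0,0],
  [0,0,0,0,0,0],
])

```text
time: 7.45
eef_pos: [0.4575, 0.0505, 0.0328]
eef_rot: [[-1.0, -0.001, 0.001], [-0.001, 1.0, 0.0], [-0.001, 0.0, -1.0]]
force: [-1.5, 0.5, 5.2]
gripper_width: 0.0519
finger_force: 42.8
```

Contact on the block. Release, lift, and swing toward the rubber heel to free the view.

>>> jog_arm([
  [0,0,0,0,0,0],
  [0,0,0,0,0,0],
  [0,0,0,0,0,0],
  [0,0,-20,0,0,0],
  [0,0,-50,0,0,0],
  [8,-50,-20,0,0,0],
  [8,-50,0,0,0,0],
  [10,-50,0,0,0,-5],
  [0,-32,0,0,0,0],
  [0,0,0,0,0,0],
], gripper=65)

```text
time: 8.7
eef_pos: [0.4346, -0.1336, 0.1224]
eef_rot: [[-0.996, -0.084, 0.001], [-0.084, 0.996, -0.001], [-0.001, -0.001, -1.0]]
force: [0.4, 0.9, -0.3]
gripper_width: 0.065
finger_force: 0.0
```

```bash
python3 look.py 2 180 175 280 265
```

```text
[ 0.434  -0.1313  0.1221]
```

View pics/v2.png

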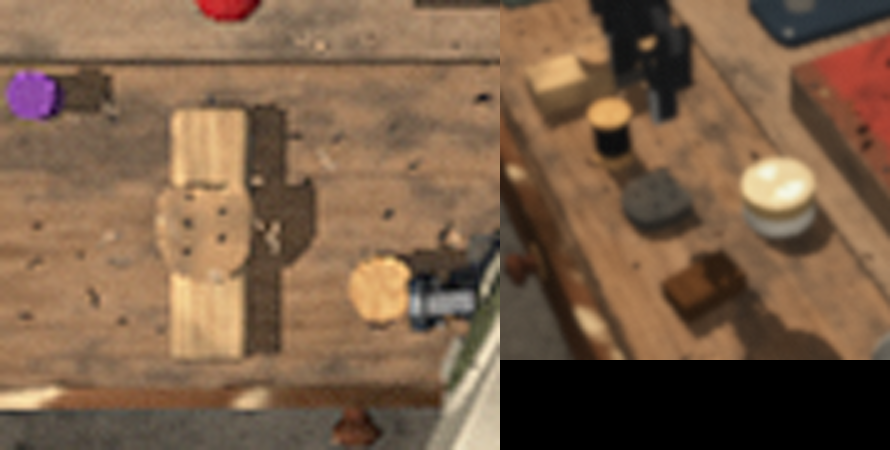

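>>> jog_arm([
  [2,0,40,0,0,0],
  [0,0,30,0,0,0],
  [0,0,25,0,0,0],
  [0,0,15,0,0,0],
  [0,0,5,0,0,0],
  [0,0,4,0,0,0],
  [0,0,0,0,0,0],
  [0,0,0,0,0,0],
])

```text
time: 9.8
eef_pos: [0.4328, -0.1317, 0.0038]
eef_rot: [[-0.996, -0.088, 0.001], [-0.088, 0.996, -0.0], [-0.001, -0.0, -1.0]]
force: [0.1, 0.7, -0.4]
gripper_width: 0.0652
finger_force: 0.0
```

```bash
python3 -c "
from h import *
print(onz('top',(220.8-.5,221.8-.5),.047), onz('top',(180+209.5/5-.5,175+233/5-.5),.03))"
```

```text
[0.4571 0.05   0.047 ] [0.4571 0.0484 0.03  ]
```

>>> jog_arm([
  [1,0,1,0,0,0],
  [0,0,0,0,0,0],
  [0,0,0,0,0,0],
  [0,0,0,0,0,0],
  [0,0,0,0,0,0],
  [0,0,-20,0,0,0],
  [0,0,-50,0,0,0],
  [0,0,-50,0,0,0],
  [0,0,0,0,0,0],
], gripper=45)

```text
time: 10.92
eef_pos: [0.4341, -0.1332, 0.1263]
eef_rot: [[-0.996, -0.088, 0.008], [-0.088, 0.996, -0.004], [-0.007, -0.004, -1.0]]
force: [1.0, 0.1, -1.4]
gripper_width: 0.0518
finger_force: 42.5
```

>>> jog_arm([
  [0,0,0,0,0,5],
  [-6,40,0,0,0,0],
  [-6,50,0,0,0,0],
  [-6,50,0,0,0,0],
  [-7,41,0,0,0,0],
  [0,0,0,0,0,0],
  [0,0,0,0,0,0],
  [0,0,0,0,0,0],
])

```text
time: 11.92
eef_pos: [0.4558, 0.0484, 0.1219]
eef_rot: [[-1.0, 0.001, -0.001], [0.001, 1.0, -0.0], [0.001, -0.0, -1.0]]
force: [0.5, 0.0, -0.9]
gripper_width: 0.0517
finger_force: 42.5
```

>>> jog_arm([
  [-1.5,1.5,30,0,0,0],
  [0,0,20,0,0,0],
  [0,0,10,0,0,0],
  [0,0,6,0,0,0],
  [0,0,2,0,0,0],
  [0,0,1,0,0,0],
  [0,0,1,0,0,0],
  [0,0,1,0,0,0],
  [0,0,0,0,0,0],
])

```text
time: 13.05
eef_pos: [0.4577, 0.0509, 0.0514]
eef_rot: [[-1.0, -0.001, 0.0], [-0.001, 1.0, 0.0], [-0.0, 0.0, -1.0]]
force: [0.7, 0.0, -0.7]
gripper_width: 0.0517
finger_force: 42.5
```

>>> jog_arm([
  [0,0,1,0,0,0],
  [0,0,1,0,0,0],
  [0,0,0,0,0,0],
  [0,0,0,0,0,0],
])

```text
time: 13.55
eef_pos: [0.4577, 0.0509, 0.0497]
eef_rot: [[-1.0, -0.001, 0.0], [-0.001, 1.0, 0.0], [-0.0, 0.0, -1.0]]
force: [-1.9, 0.6, 5.8]
gripper_width: 0.052
finger_force: 43.0
```

>>> jog_arm([
  [0,0,0,0,0,0],
  [0,0,0,0,0,0],
  [0,0,0,0,0,0],
  [0,0,-25,0,0,0],
  [0,0,-50,0,0,0],
  [5,-57,-10,0,0,0],
  [5,-57,0,0,0,0],
  [5,-57,0,0,0,0],
  [5,-57,0,0,0,0],
  [5,-57,0,0,0,0],
], gripper=65)

```text
time: 14.8
eef_pos: [0.4325, -0.236, 0.1343]
eef_rot: [[-1.0, -0.001, 0.001], [-0.001, 1.0, -0.0], [-0.001, -0.0, -1.0]]
force: [1.1, -0.0, 1.0]
gripper_width: 0.0649
finger_force: 0.0
```

>>> jog_arm([
  [0,-2,0,0,0,-5],
  [0,0,0,0,0,-5],
  [0,0,50,0,0,0],
  [0,0,30,0,0,0],
  [0,0,0,0,0,0],
  [0,0,0,0,0,0],
], gripper=56)

```text
time: 15.55
eef_pos: [0.4335, -0.2366, 0.0552]
eef_rot: [[-0.985, -0.174, 0.001], [-0.174, 0.985, -0.001], [-0.001, -0.001, -1.0]]
force: [0.2, -0.6, 0.9]
gripper_width: 0.056
finger_force: 0.0
```

```bash
sed -i 's/(165,160,295,280),3/(165,160,265,280),3/' look.py; python3 look.py 3 180 175 280 265
```

```text
[ 0.434  -0.237   0.0558]
```

View pics/v3.png

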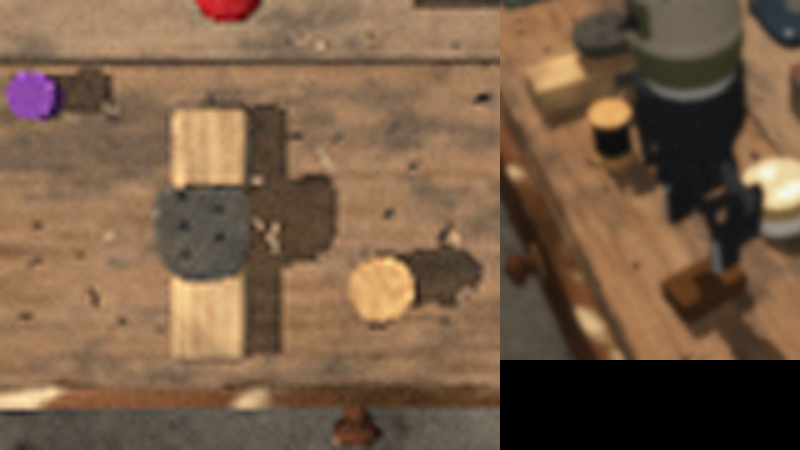

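>>> jog_arm([
  [1,0,25,0,0,0],
  [0,0,15,0,0,0],
  [0,0,7,0,0,0],
  [0,0,3,0,0,0],
  [0,0,0,0,0,0],
  [0,0,0,0,0,0],
])

```text
time: 16.4
eef_pos: [0.4322, -0.2366, 0.0047]
eef_rot: [[-0.985, -0.174, 0.001], [-0.174, 0.985, -0.0], [-0.001, -0.0, -1.0]]
force: [0.3, -0.6, -0.2]
gripper_width: 0.0561
finger_force: 0.0
```

>>> jog_arm([
  [0,0,0,0,0,0],
  [0,0,0,0,0,0],
  [0,0,0,0,0,0],
  [0,0,0,0,0,0],
  [0,0,0,0,0,0],
  [0,0,0,0,0,0],
], gripper=30)

```text
time: 17.15
eef_pos: [0.4324, -0.2367, 0.0049]
eef_rot: [[-0.985, -0.174, 0.001], [-0.174, 0.985, -0.001], [-0.001, -0.001, -1.0]]
force: [0.0, 1.2, 5.7]
gripper_width: 0.0371
finger_force: 41.3
```

>>> jog_arm([
  [0,0,-20,0,0,0],
  [0,0,-50,0,0,0],
  [0,0,-50,0,0,5],
  [0,0,-20,0,0,5],
  [-4,50,0,0,0,0],
  [-4,50,0,0,0,0],
  [-4,50,0,0,0,0],
  [-4,50,0,0,0,0],
  [-4,50,0,0,0,0],
  [-4,50,0,0,0,0],
])

```text
time: 18.4
eef_pos: [0.4553, 0.0653, 0.144]
eef_rot: [[-1.0, -0.001, -0.0], [-0.001, 1.0, 0.0], [0.0, 0.0, -1.0]]
force: [-0.1, -0.4, -0.2]
gripper_width: 0.0373
finger_force: 40.6
```

>>> jog_arm([
  [-1,40,0,0,0,0],
  [0,18,0,0,0,0],
  [0,0,40,0,0,0],
  [0,0,40,0,0,0],
  [0,0,20,0,0,0],
  [0,0,0,0,0,0],
  [0,0,0,0,0,0],
])

```text
time: 19.27
eef_pos: [0.4571, 0.1217, 0.0449]
eef_rot: [[-1.0, -0.001, 0.001], [-0.001, 1.0, 0.0], [-0.001, 0.0, -1.0]]
force: [0.6, -0.5, -0.8]
gripper_width: 0.0369
finger_force: 40.6
```

>>> jog_arm([
  [0,0,20,0,0,0],
  [0,0,10,0,0,0],
  [0,0,5,0,0,0],
  [0,0,2,0,0,0],
  [0,0,1,0,0,0],
  [0,0,1,0,0,0],
  [0,0,1,0,0,0],
  [0,0,0,0,0,0],
  [0,0,0,0,0,0],
])

```text
time: 20.4
eef_pos: [0.4572, 0.1219, 0.0049]
eef_rot: [[-1.0, -0.001, 0.001], [-0.001, 1.0, 0.001], [-0.001, 0.001, -1.0]]
force: [-1.1, 2.7, 7.7]
gripper_width: 0.0368
finger_force: 56.6
```

>>> jog_arm([
  [0,0,0,0,0,0],
  [0,0,0,0,0,0],
  [0,0,0,0,0,0],
  [0,0,-30,0,0,0],
  [0,0,-60,0,0,0],
  [0,0,-60,0,0,0],
  [8,-44,0,0,0,0],
  [8,-44,0,0,0,0],
  [8,-44,0,0,0,0],
  [8,-43,0,0,0,0],
], gripper=50)

```text
time: 21.65
eef_pos: [0.4241, -0.0547, 0.1542]
eef_rot: [[-1.0, -0.001, -0.0], [-0.001, 1.0, -0.0], [0.0, -0.0, -1.0]]
force: [1.2, -0.2, -0.6]
gripper_width: 0.0501
finger_force: 0.0
```

>>> jog_arm([
  [0,0,40,0,0,0],
  [0,0,30,0,0,0],
  [0,0,0,0,0,0],
  [0,0,0,0,0,0],
], gripper=58)

```text
time: 22.15
eef_pos: [0.4251, -0.0534, 0.085]
eef_rot: [[-1.0, -0.001, 0.0], [-0.001, 1.0, -0.0], [-0.0, -0.0, -1.0]]
force: [-0.8, 0.6, -0.4]
gripper_width: 0.0583
finger_force: 0.0
```

>>> jog_arm([
  [0,0,30,0,0,0],
  [0,0,25,0,0,0],
  [0,0,15,0,0,0],
  [0,0,5,0,0,0],
  [0,0,0,0,0,0],
  [0,0,0,0,0,0],
])

```text
time: 22.9
eef_pos: [0.4257, -0.0536, 0.0102]
eef_rot: [[-1.0, -0.001, 0.002], [-0.001, 1.0, -0.0], [-0.002, -0.0, -1.0]]
force: [0.1, -0.3, 0.6]
gripper_width: 0.058
finger_force: 0.0
```

>>> jog_arm([
  [0,0,0,0,0,0],
  [0,0,0,0,0,0],
  [0,0,0,0,0,0],
  [0,0,0,0,0,0],
  [0,0,0,0,0,0],
  [0,0,0,0,0,0],
], gripper=25)

```text
time: 23.65
eef_pos: [0.4252, -0.0534, 0.0099]
eef_rot: [[-1.0, -0.001, 0.001], [-0.001, 1.0, 0.0], [-0.001, 0.0, -1.0]]
force: [0.3, 1.9, 6.2]
gripper_width: 0.0317
finger_force: 39.1
```

>>> jog_arm([
  [0,0,-25,0,0,0],
  [0,0,-50,0,0,0],
  [0,0,-50,0,0,0],
  [-4,-50,0,0,0,0],
  [-4,-50,0,0,0,0],
  [-4,-50,0,0,0,0],
  [-4,-50,0,0,0,0],
  [-4,-50,0,0,0,0],
  [-4,-50,0,0,0,0],
  [-4,-50,0,0,0,0],
])

```text
time: 24.9
eef_pos: [0.4527, -0.4049, 0.1338]
eef_rot: [[-1.0, -0.0, -0.0], [-0.0, 1.0, 0.001], [0.0, 0.001, -1.0]]
force: [0.9, -0.2, 0.1]
gripper_width: 0.0313
finger_force: 39.8
```

```bash
cat > chk.py <<'E'
from h import *
a=bot.capture("top");b=bot.capture("scene");cv2.imwrite("pics/top4.png",a);cv2.imwrite("pics/scene4.png",b)
A=draw(a,[],(180,175,280,265),4);B=draw(b,[],(145,130,305,300),2)
h=max(A.shape[0],B.shape[0]);f=lambda c:cv2.copyMakeBorder(c,0,h-c.shape[0],0,0,cv2.BORDER_CONSTANT)
cv2.imwrite("pics/v4.png",np.hstack([f(A),f(B)]))
E
python3 chk.py
```

```text
(no output)
```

View pics/v4.png

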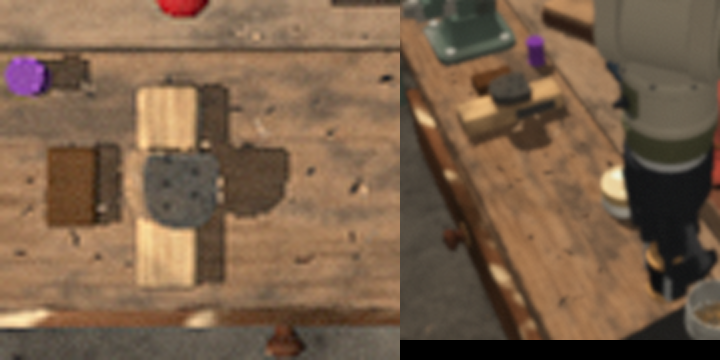

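>>> jog_arm([
  [0,-1,40,0,0,0],
  [0,0,40,0,0,0],
  [0,0,20,0,0,0],
  [0,0,10,0,0,0],
  [0,0,4,0,0,0],
  [0,0,0,0,0,0],
  [0,0,0,0,0,0],
])

```text
time: 25.88
eef_pos: [0.4536, -0.4049, 0.0213]
eef_rot: [[-1.0, -0.001, 0.001], [-0.001, 1.0, -0.001], [-0.001, -0.001, -1.0]]
force: [0.4, -0.6, -1.4]
gripper_width: 0.0313
finger_force: 39.9
```

>>> jog_arm([
  [0,-2,2,0,0,0],
  [0,0,2,0,0,0],
  [0,0,2,0,0,0],
  [0,0,1,0,0,0],
  [0,0,1,0,0,0],
  [0,0,1,0,0,0],
  [0,0,0,0,0,0],
  [0,0,0,0,0,0],
])

```text
time: 26.88
eef_pos: [0.453, -0.4062, 0.0129]
eef_rot: [[-1.0, -0.001, 0.0], [-0.001, 1.0, -0.0], [-0.0, -0.0, -1.0]]
force: [-2.9, 3.5, 11.5]
gripper_width: 0.0316
finger_force: 40.4
```

>>> jog_arm([
  [0,0,0,0,0,0],
  [0,0,0,0,0,0],
  [0,0,0,0,0,0],
  [0,0,-25,0,0,0],
  [0,0,-60,0,0,0],
  [0,0,-60,0,0,0],
  [0,55,0,0,0,0],
  [0,55,0,0,0,0],
  [0,55,0,0,0,0],
  [0,55,0,0,0,0],
], gripper=55)

```text
time: 28.12
eef_pos: [0.4526, -0.1847, 0.1562]
eef_rot: [[-1.0, -0.0, 0.0], [-0.0, 1.0, 0.0], [-0.0, 0.0, -1.0]]
force: [0.2, 0.5, 0.4]
gripper_width: 0.0546
finger_force: 0.0
```

```bash
cat > chk2.py <<'E'
from h import *
import sys
k=sys.argv[1]
a=bot.capture("top");b=bot.capture("scene");cv2.imwrite(f"pics/top{k}.png",a);cv2.imwrite(f"pics/scene{k}.png",b)
A=draw(a,[],(180,190,275,260),4);D=draw(a,[],(335,180,430,260),4);B=draw(b,[],(165,150,345,350),2)
AD=np.vstack([A,D]);h=max(AD.shape[0],B.shape[0]);f=lambda c:cv2.copyMakeBorder(c,0,h-c.shape[0],0,0,cv2.BORDER_CONSTANT)
v=np.hstack([f(AD),f(B)]);print(v.shape);cv2.imwrite(f"pics/v{k}.png",v[:600])
E
python3 chk2.py 5
```

```text
(600, 740, 3)
```

View pics/v5.png

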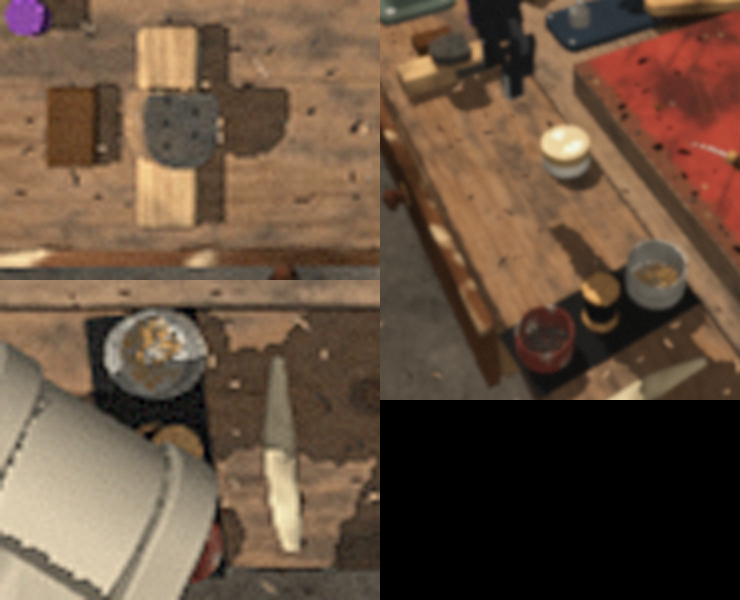

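```bash
python3 -c "
from h import *
p=lambda u,v:(180+u/4-.5,190+v/4-.5)
print('rub',onz('top',p(181,130),.064),'wax',onz('top',p(72.5,127),.023),'leath left',onz('top',p(122,127),.047),'block',onz('top',p(167,126),.03))"
```

```text
rub [0.4556 0.0357 0.064 ] wax [0.4566 0.1195 0.023 ] leath left [0.4573 0.0799 0.047 ] block [0.4574 0.0488 0.03  ]
```

>>> jog_arm([
  [0,45,0,0,0,0],
  [0,45,0,0,0,0],
  [0,45,0,0,0,0],
  [-2,45,0,0,0,0],
  [0,40,0,0,0,0],
  [0,0,30,0,0,0],
  [0,0,30,0,0,0],
  [0,0,0,0,0,0],
  [0,0,0,0,0,0],
], gripper=66)

```text
time: 29.35
eef_pos: [0.4554, 0.0333, 0.0971]
eef_rot: [[-1.0, -0.0, 0.001], [-0.0, 1.0, -0.0], [-0.001, -0.0, -1.0]]
force: [0.3, 0.8, -0.0]
gripper_width: 0.0659
finger_force: 0.0
```

>>> jog_arm([
  [0,2,25,0,0,0],
  [0,0,12,0,0,0],
  [0,0,5,0,0,0],
  [0,0,2,0,0,0],
  [0,0,0,0,0,0],
  [0,0,0,0,0,0],
])

```text
time: 30.1
eef_pos: [0.4551, 0.0356, 0.0528]
eef_rot: [[-1.0, -0.001, 0.001], [-0.001, 1.0, -0.0], [-0.001, -0.0, -1.0]]
force: [-1.0, 0.1, -0.2]
gripper_width: 0.0661
finger_force: 0.0
```

>>> jog_arm([
  [0,0,0,0,0,0],
  [0,0,0,0,0,0],
  [0,0,0,0,0,0],
  [0,0,0,0,0,0],
  [0,0,0,0,0,0],
  [0,0,0,0,0,0],
], gripper=45)

```text
time: 30.85
eef_pos: [0.455, 0.0357, 0.0532]
eef_rot: [[-1.0, -0.001, 0.001], [-0.001, 1.0, -0.0], [-0.001, -0.0, -1.0]]
force: [-2.6, 0.3, 7.4]
gripper_width: 0.0519
finger_force: 40.5
```

>>> jog_arm([
  [0,0,-15,0,0,0],
  [0,0,-10,0,0,0],
  [-1.5,16,0,0,0,0],
  [0,0,0,0,0,0],
  [0,0,12,0,0,0],
  [0,0,8,0,0,0],
  [0,0,2,0,0,0],
  [0,0,1,0,0,0],
  [0,0,0,0,0,0],
  [0,0,0,0,0,0],
])

```text
time: 32.1
eef_pos: [0.4564, 0.0516, 0.0546]
eef_rot: [[-1.0, -0.001, 0.001], [-0.001, 1.0, 0.0], [-0.001, 0.0, -1.0]]
force: [0.3, -0.1, 0.6]
gripper_width: 0.0515
finger_force: 41.8
```

>>> jog_arm([
  [0,0,1,0,0,0],
  [0,0,1,0,0,0],
  [0,0,0,0,0,0],
  [0,0,0,0,0,0],
])

```text
time: 32.6
eef_pos: [0.4564, 0.0517, 0.0532]
eef_rot: [[-1.0, -0.001, 0.001], [-0.001, 1.0, -0.0], [-0.001, -0.0, -1.0]]
force: [-2.7, -0.3, 8.1]
gripper_width: 0.0519
finger_force: 42.6
```

>>> jog_arm([
  [0,0,0,0,0,0],
  [0,0,0,0,0,0],
  [0,0,0,0,0,0],
  [0,0,-20,0,0,0],
  [0,0,-40,0,0,0],
  [0,0,-40,0,0,0],
  [0,-50,0,0,0,0],
  [0,-50,0,0,0,0],
  [0,-50,0,0,0,0],
  [0,0,0,0,0,0],
], gripper=64)

```text
time: 33.85
eef_pos: [0.4566, -0.1013, 0.1522]
eef_rot: [[-1.0, 0.004, 0.001], [0.004, 1.0, -0.001], [-0.001, -0.001, -1.0]]
force: [-0.0, 1.0, -1.3]
gripper_width: 0.0643
finger_force: 0.0
```

```bash
python3 chk2.py 6
```

```text
(600, 740, 3)
```

View pics/v6.png

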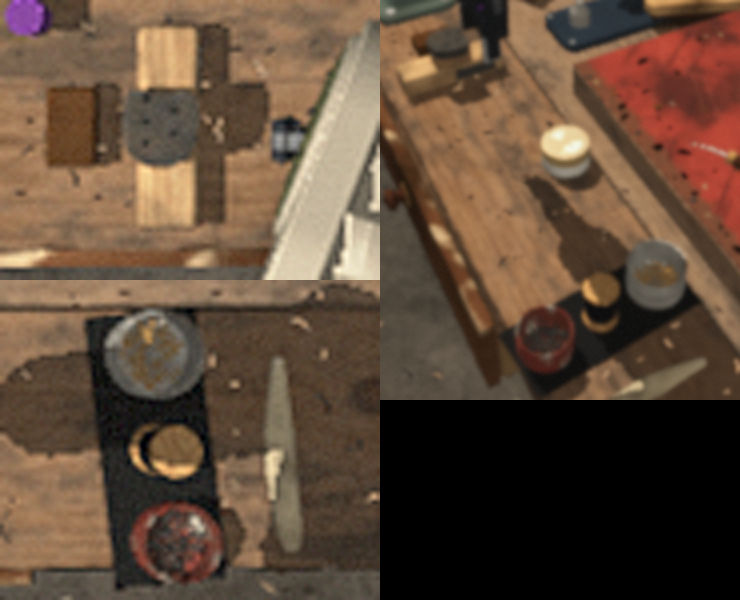

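```bash
python3 -c "
from h import *
p=lambda u,v:(335+u/4-.5,180+(v-280)/4-.5)
print('spool',onz('top',p(176,452),.055),'base',onz('top',p(148,449),.006))
a=onz('top',p(155,354),.045);b=onz('top',p(178,543),.039);print('tins',a,b,(a+b)/2)
print('rub',onz('top',(180+161.5/4-.5,190+127/4-.5),.064),bot.read_state()['time'])"
```

```text
spool [ 0.4526 -0.4067  0.055 ] base [ 0.4531 -0.401   0.006 ]
tins [ 0.5235 -0.3958  0.045 ] [ 0.3859 -0.4119  0.039 ] [ 0.4547 -0.4039  0.042 ]
rub [0.4578 0.0496 0.064 ] 33.95
```

```bash
python3 -c "
from workcell import bot
print(bot.finish_job())"
```

```text
the job is handed in; nothing more can be done
None
```

I handed the job in at about 34 s with everything placed: both heels stacked on the block, the wax to its left and the spool between the tins. The last pictures put all four within tolerance, but no verdict came back. The rubber heel was knocked about 15 mm off while I set down the wax, so I re-gripped and re-centred it.

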